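# Find the warped coaster and put it away

### The job

One of the three stoneware coasters on the vanity is warped: press down on the edge of each that is nearest the robot, just where it lies, until you find the one that rocks. Then slide that one along the counter, without picking it up, right into the acrylic cubby and swing the cubby's gate fully shut on it. Leave the other two coasters and everything else where they are.

Things in the scene. Friction and masses are not known exactly. Their poses are not given: they have to be found in the camera images.
- coaster_a_mid (a point): A round grey-brown stoneware coaster lying on the counter, 84 mm in diameter, 9 mm thick, 0.08 to 0.17 kg; one of three that look alike but for the warp. The point is its centre, 4.5 mm above the counter. Its axes are level (z up) as it lies undisturbed, whether it is the warped one or not; a tilt of z shows that it has rocked.
- coaster_b_mid (a point): As coaster_a. Which of the three is warped is not told. The warped one lies flat on its far part; the part nearest the robot (ahead of a line 6 mm on the robot's side of its centre) bends up by 0.12 rad, so that its edge nearest the robot, give or take 35 degrees round the rim, stands about 4 mm off the counter.
- coaster_c_mid (a point): As coaster_a. Pressed down by 1 N or more near the edge nearest the robot, the warped one rocks over by 0.12 rad, and drops back when let go; a sound one stays level.
- cubby: Bay of frosted acrylic fixed on the counter, open on top, no floor (coasters slide in on the counter), walls 5 mm thick, 50 mm high. Inside 125 mm deep (its own x -65 to +60 mm) and 144 mm wide (its own y -72 to +72 mm). Its mouth, at x = -65 mm, looks along its own -x, roughly to the robot's right (world -y). Origin at counter height, in the middle of the bay.
- gate (a joint): Angle of the cubby's gate, rad: 0 shut, 1.9 fully open; starts at 1.6 to 1.85. A frosted panel 148 mm wide, 6 mm thick, 3 to 49 mm above the counter, small knob on its outer face. Vertical hinge at the end of the mouth nearest the robot; stays where left; 1 N at its middle moves it. Shut, it runs from the hinge along the cubby's own -y; it opens clockwise from above.
- gate_hinge (a point): Point on the gate's hinge axis, 26 mm above the counter, at x = -69 mm, y = +74 mm in the cubby's frame. It turns with the gate: its -y axis points along the panel from the hinge to the free edge, its -x axis out of the outer face, which is pushed to shut it.
- pill_case: Bystander: nickel-plated pill case, 50 x 90 x 18 mm, lying flat. Origin at the centre of its underside.
- atomizer: Bystander: lilac glass atomizer, 54 mm in diameter, 92 mm tall. Origin at the centre of its underside.
- brush_cup: Bystander: pink ceramic cup with makeup brushes, 72 mm in diameter, 90 mm tall, brushes to 190 mm. Origin at the centre of its underside.
- lens_case: Bystander: clear plastic contact lens case, 30 x 70 x 16 mm. Origin at the centre of its underside.
- cream_jar: Bystander: white jar, 52 mm in diameter, 45 mm tall. Origin at the centre of its underside.
- lotion: Bystander: amber lotion bottle, 56 mm in diameter, 150 mm tall. Origin at the centre of its underside.
- tumbler: Bystander: white tumbler, 70 mm in diameter, 100 mm tall. Origin at the centre of its underside.
Mind the look-alikes: they are no part of the job. Leave any blue look-alike of the part that bears coaster_a_mid alone. What is shaped like the part that bears coaster_b_mid but pink is not meant.

How it is judged (in metres and radians):
On the way, in this order (a step that is already met when the one before it is completed fails the run):
1. the warped coaster is rocked over where it lies (by more than 0.06 rad, moved less than 30 mm) (angle between coaster_b_mid's own z axis and vertical between 0.06 and 0.2 rad and distance of coaster_b_mid from where it was at the start of the episode below 0.03 m), for 0.1 s.
2. the warped coaster lies inside the cubby (x of coaster_b_mid in the frame of cubby between -0.032 and 0.03 m and y of coaster_b_mid in the frame of cubby between -0.033 and 0.033 m and height (world z) of coaster_b_mid below 0.02 m and angle between coaster_b_mid's own z axis and vertical below 0.16 rad), for 0.2 s.
At the end, for the whole second after the job is handed in: The warped coaster lies on the counter inside the cubby (its centre within 33 mm of the cubby's middle line and inside the mouth by at least 33 mm), and the gate is shut to within 0.08 rad (all of step 2 and value of joint gate below 0.08 rad); the robot touches nothing.
It fails at once if sound coaster a moved by more than 30 mm (distance of coaster_a_mid from where it was at the start of the episode above 0.03 m).
It fails at once if sound coaster c moved by more than 30 mm (distance of coaster_c_mid from where it was at the start of the episode above 0.03 m).
It fails at once if the warped coaster is picked up (centre more than 35 mm above the counter) (height (world z) of coaster_b_mid above 0.035 m).
It fails at once if a bystander is moved by more than 40 mm (distance of any of pill_case, atomizer, brush_cup, lens_case, cream_jar, lotion, tumbler from where it was at the start of the episode above 0.04 m).
It fails at once if a standing bystander is knocked over (angle between any of pill_case, atomizer, brush_cup, lens_case, cream_jar, lotion, tumbler's own z axis and vertical above 0.5 rad).
It also fails if it takes over 72 s, if anything falls off the work surface, if the arm or the gripper's body presses on something with over 40 N, if the wrist force passes 120 N, or if a joint passes its speed limit or range.

### The arm

A 6-joint arm with a two-finger parallel gripper is mounted at the origin on the work surface. World frame = base frame: x ahead of the robot, y to its left, z up, the work surface at z = 0. Lengths are in mm, angles in rad, forces in N, time in s.
With the tool pointing down it reaches from about 275 to 1000 mm from the base axis. Payload 8.4 kg.
Tool frame: the origin (TCP) lies midway between the tips of the shut fingers; the grasp point (between the pads) lies 19 mm behind it; z points along the fingers, y is the direction in which the jaws open and shut (so a half turn about z gives the same grasp; the last joint's range is limited). The gripper opens to 85 mm and grips with 20 to 120 N. Pads are 22 mm wide; open, the fingers measure 114 mm over their backs; the gripper's body (76 mm by 85 mm) begins 54 mm behind the grasp point. The pads swing forward as they close: fully open they stand 13 mm farther back than shut.
Start: joints at [1.343, 0.353, 1.633, -0, 1.155, -0.002], TCP at [139.927, 609.137, 231.281] pointing down, gripper open.
Joint ranges: [-2.63, 2.63], [-0.92, 2.1], [0.06, 2.66], [-1.3, 4.44], [0, 2.69], [-3.02, 3.02]. Speed limits (rad/s): [2.22, 2.22, 2.79, 3.14, 3.14, 3.14].

### API

Orientations are given as [roll, pitch, yaw] about the fixed x, y, z axes, in that order (R = Rz(yaw) Ry(pitch) Rx(roll)).
In Python, from rig import r gives the robot as it stands. The module is installed in compiled form; this text tells all that it offers.
- The arm moves only by the tool drive_tool, never from a script. Its argument "moves" is a list of rows, each a list of 3 entries, a list of its own where there are three numbers: the closure, from 0 (fully open) to 1 (shut), then the shift along the tool's x, y, z in cm, then the turn about the tool's z in degrees. In form: [[claw, [dx, dy, dz], roll], ...]. A call has 1 to 12 rows; each row is the pose to reach, as a shift and turn from the pose measured when the call began, along the tool's axes at that moment; what a row does not reach only later rows make up. A row lasts 1/8 s, in which the tool goes at most 62.5 mm and 10.7 degrees, less where a joint would pass 70% of its speed; a pose out of reach is approached as far as the arm can. A call with a gripper value outside its range is refused whole. The fingers move at their own pace and stop on an object; "grip_force" is the grip in N (left out, the last holds). Time passes only in rows, so rows that repeat a pose let the fingers close. It gives the time, the measured TCP pose, the force and the opening at its end, in the units of the state.
- r.sense(): the state, without advancing time (a new reading comes with each control period).
- r.grab_frame(name): name is "scene" or "top" or "wrist"; returns a dict with "color" (480x640x3 uint8, red, green, blue), "fx", "fy", "cx", "cy" (pixels), "pose" (4x4, takes a point from camera to world coordinates); the wrist camera has in their place "hand_eye" (4x4, takes a point from camera to tool coordinates, whose origin is the TCP and whose axes are the flange's). Camera axes: x right, y up, looking along -z (the intrinsics and any distortion apply to the point x, -y, -z); pixel columns grow to the right and rows downward; lengths in mm; the calibration is good to about 2 mm. The wrist camera is an equidistant fisheye: a pixel r from the principal point sees the ray r / f radians off the axis. A picture is of the moment at which its call begins: read the wrist's pose just before it. There is no depth.
- r.sign_off(): hands the job in, once; it reports no verdict.
Trained networks look in the newest picture that a camera, given by its name, has taken for a name from the list of things; names that differ only in an ending like _2 or _b are one class to them, and where a whole thing is asked for, a point or a joint stands for the part that bears it (a point fixed in the world has none). Each returns a list of dicts, best first, with "score" (0 to 1); they miss things now and then, are a little off and sometimes report something else, mostly with a low value. They report only what shows in the picture. A call takes as long as a camera call. They do not tell look-alikes from the thing itself.
- r.outline_of(thing, camera): "mask" (480x640 bool, what is visible of it) and "at" ([column, row] in pixels, amid what is visible of it).
- r.spot_point(thing, camera): "at" ([column, row] in pixels: a listed point, or the origin of a listed thing).
The state is a dict: "clock": time; "qpos": joint angles; "qvel": joint speeds; "joint_efforts": joint torques, N m; "eef_pos": TCP position; "tcp_rot": TCP orientation; "contact_force": force on the tool from outside, world axes, zero at the start; "wrist_torque": the same for the moment, N m; "opening": opening from 0.0 (shut) to 1.0 (fully open).
Only numpy, scipy, OpenCV 4.12 (cv2) and the standard library are available. Lean on these libraries where they do the work, as an engineer would, in place of code of your own. Each camera call takes 0.05 s, during which the arm holds its last target.

## Working session

There is one attempt and no reset: what is moved stays moved. The work goes in short steps, Python scripts to look and compute and a tool call to move; the robot and the scene stay as the last step left them, time stands still between calls to the robot, and variables do not carry over. Pictures are saved under pics/ and viewed, and the job is handed in when it is done.

Besides the shell and the picture viewer there is one more tool, called after ">>>" as name([rows], argument=value, ...), one row to a line, values as JSON. drive_tool: Moves the arm, as the interface text tells. Its arguments: {"type":"object","properties":{"moves":{"type":"array"},"grip_force":{"type":"number"}},"required":["moves"]}

```bash
mkdir -p pics
python3 - <<'E'
from rig import r
import cv2
s=r.sense(); print({k:(v if not hasattr(v,'round') else v) for k,v in s.items()})
for n in ["scene","top","wrist"]:
    f=r.grab_frame(n); cv2.imwrite(f"pics/{n}0.png",f["color"][:,:,::-1])
    print(n,f["fx"],f["fy"],f["cx"],f["cy"],f.get("pose",f.get("hand_eye")), [k for k in f])
    for t in ["coaster_a_mid","gate_hinge","cubby"]:
        print(t,[(d["score"],d["at"]) for d in r.spot_point(t,n)])
E
```

```text
{'clock': 0.0, 'qpos': array([ 1.34262952e+00,  3.53652764e-01,  1.63413539e+00, -3.69829164e-06,
        1.15521256e+00, -2.40613574e-03]), 'qvel': array([-0.0003843 , -0.00029201,  0.00051807,  0.00025525, -0.00048315,
       -0.0007805 ]), 'joint_efforts': array([ 2.10513746e-03, -6.05243683e+01, -3.42061722e+01,  1.42768804e-04,
        9.42763902e-03, -1.89145629e-05]), 'eef_pos': array([139.80081954, 608.66989289, 230.55826716]), 'tcp_rot': array([-3.14018458e+00, -6.61077593e-09,  2.91583347e+00]), 'contact_force': array([-0.26175872, -0.2538413 , -0.16856157]), 'wrist_torque': array([-0.02924516, -0.06528476,  0.05156295]), 'opening': 0.9985083599413679}
scene 565.4578988270555 565.4578988270555 309.75304812112256 239.44356536711504 [[ 3.23781031e-01 -6.28083411e-01  7.07585382e-01  1.78342761e+03]
 [ 9.45976760e-01  2.28453722e-01 -2.30080131e-01 -4.01882344e+02]
 [-1.71410002e-02  7.43854909e-01  6.68121292e-01  1.20360995e+03]
 [ 0.00000000e+00  0.00000000e+00  0.00000000e+00  1.00000000e+00]] ['color', 'fx', 'fy', 'cx', 'cy', 'pose']
coaster_a_mid [(0.96, [158.5, 276.6]),
[... 347 characters left out ...]
3e-01  1.31709479e+03]
 [ 0.00000000e+00  0.00000000e+00  0.00000000e+00  1.00000000e+00]] ['color', 'fx', 'fy', 'cx', 'cy', 'pose']
coaster_a_mid [(0.87, [478.7, 251.2]), (0.59, [433.2, 253.2])]
gate_hinge [(0.58, [369.9, 253.8]), (0.52, [220.3, 236.9])]
cubby []
wrist 371.64829954431775 371.64829954431775 320.6920365333331 241.79069055985397 [[-4.12199214e-04  9.49341074e-01  3.14247283e-01  8.05288819e+01]
 [ 9.99999658e-01  6.16632775e-04 -5.51144774e-04  9.11911865e-02]
 [-7.16999545e-04  3.14246948e-01 -9.49341004e-01 -1.43731965e+02]
 [ 0.00000000e+00  0.00000000e+00  0.00000000e+00  1.00000000e+00]] ['color', 'fx', 'fy', 'cx', 'cy', 'hand_eye']
coaster_a_mid []
gate_hinge []
cubby []
```

View pics/scene0.png

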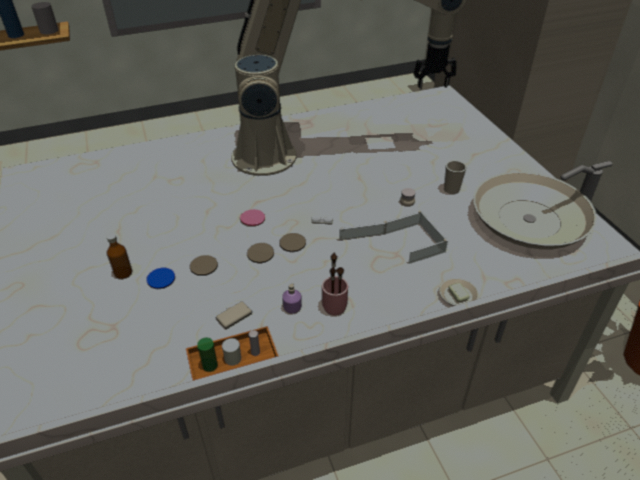

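View pics/top0.png

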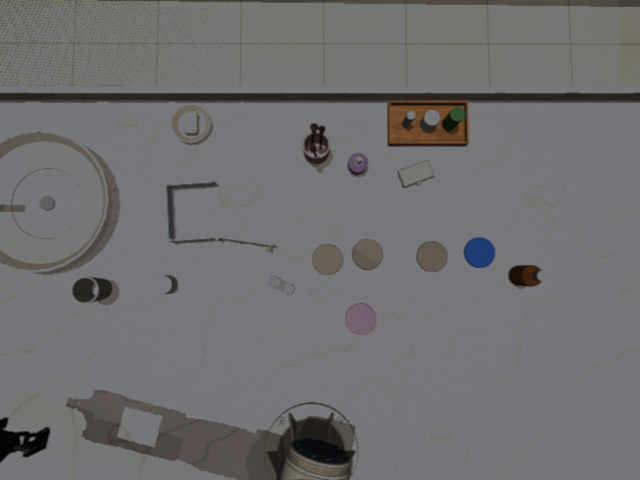

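View pics/wrist0.png

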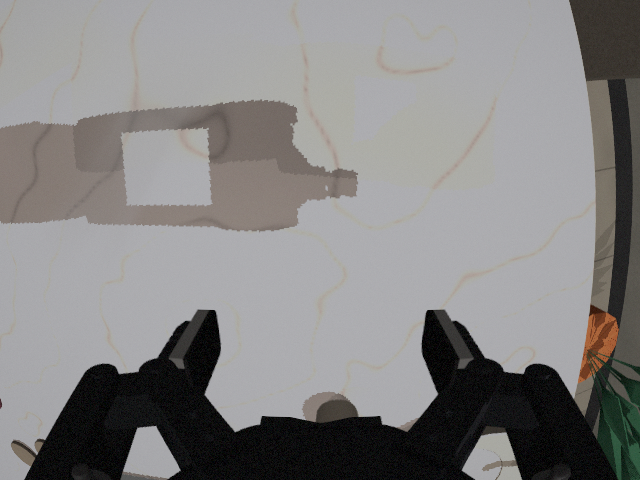

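```bash
cat > h.py <<'E'
import numpy as np, cv2
from rig import r
def ray(f,px):
    P=f["pose"]; d=P[:3,:3]@np.array([(px[0]-f["cx"])/f["fx"],-(px[1]-f["cy"])/f["fy"],-1.0]); return P[:3,3],d
def world(f,px,z):
    o,d=ray(f,px); return o+d*(z-o[2])/d[2]
def wray(f,s,px):
    from scipy.spatial.transform import Rotation as R
    H=f["hand_eye"]; u=(px[0]-f["cx"])/f["fx"]; v=(px[1]-f["cy"])/f["fy"]; th=np.hypot(u,v)
    d=np.array([np.sin(th)*u/th,-np.sin(th)*v/th,-np.cos(th)]) if th>0 else np.array([0,0,-1.])
    Rt=R.from_euler('xyz',s["tcp_rot"]).as_matrix()
    return Rt@H[:3,3]+s["eef_pos"], Rt@(H[:3,:3]@d)
def wworld(f,s,px,z):
    o,d=wray(f,s,px); return o+d*(z-o[2])/d[2]
E
python3 - <<'E'
from h import *
f=r.grab_frame("top")
np.set_printoptions(precision=1,suppress=True)
cv2.imwrite("pics/z1.png",cv2.resize(f["color"][220:340,300:500,::-1],None,fx=4,fy=4,interpolation=cv2.INTER_CUBIC))
cv2.imwrite("pics/z2.png",cv2.resize(f["color"][170:310,150:310,::-1],None,fx=4,fy=4,interpolation=cv2.INTER_CUBIC))
for t,z in [("coaster_a_mid",4.5),("pill_case",9),("atomizer",46),("brush_cup",45),("lens_case",8),("cream_jar",22),("lotion",75),("tumbler",50),("cubby",25),("gate",26)]:
    for d in r.outline_of(t,"top"):
        m=d["mask"]; ys,xs=np.nonzero(m); print(t,d["score"],d["at"],len(xs),world(f,(xs.mean(),ys.mean()),z))
for t in ["coaster_a_mid","gate_hinge","cubby"]:
  for n in ["top","scene"]:
    g=r.grab_frame(n)
    for d in r.spot_point(t,n):print(t,n,d["score"],d["at"],world(g,d["at"],{"c":4.5,"g":26,"u":0}["u" if t=="cubby" else t[0]]))
E
```

```text
coaster_a_mid 0.77 [431.5, 255.1] 755 [ 513.5 -329.4    4.5]
coaster_a_mid 0.59 [478.0, 252.0] 741 [ 524.4 -461.3    4.5]
pill_case 0.78 [417.0, 174.9] 608 [ 742.2 -290.5    9. ]
atomizer 0.85 [357.1, 163.0] 354 [ 760.7 -125.1   46. ]
brush_cup 0.83 [313.8, 144.5] 811 [810.8 -14.9  45. ]
lens_case 0.59 [279.9, 282.8] 251 [436.   79.1   8. ]
lens_case 0.15 [528.3, 274.4] 673 [ 461.2 -587.2    8. ]
cream_jar 0.81 [165.4, 283.5] 358 [439.6 387.   22. ]
cream_jar 0.23 [415.7, 174.8] 650 [ 738.9 -286.9   22. ]
lotion 0.86 [526.7, 274.9] 670 [ 461.5 -557.8   75. ]
tumbler 0.83 [87.5, 289.4] 902 [427.6 573.1  50. ]
cubby 0.7 [172.7, 210.0] 805 [636.2 334.   25. ]
gate 0.55 [248.1, 241.3] 176 [552.5 165.7  26. ]
coaster_a_mid top 0.93 [480.0, 252.2] [ 523.9 -464.1    4.5]
coaster_a_mid top 0.83 [431.7, 252.1] [ 524.4 -331.5    4.5]
coaster_a_mid top 0.31 [222.0, 234.7] [572.9 241.5   4.5]
coaster_a_mid top 0.21 [167.2, 285.1] [436.4 387.4   4.5]
coaster_a_mid scene 0.92 [203.6, 264.1] [ 509.3 -328.7    4.5]
coaster_a_mid scene 0.68 [162.1, 278.2] [ 526.5 -456.6    4.5]
coaster_a_mid scene 0.59 [387.1, 223.3] [525.2 274.1   4.5]
gate_hinge top 0.6 [219.5, 236.2] [567.2 243.9  26. ]
gate_hinge scene 0.92 [386.2, 228.4] [569.6 248.8  26. ]
```

View pics/z1.png

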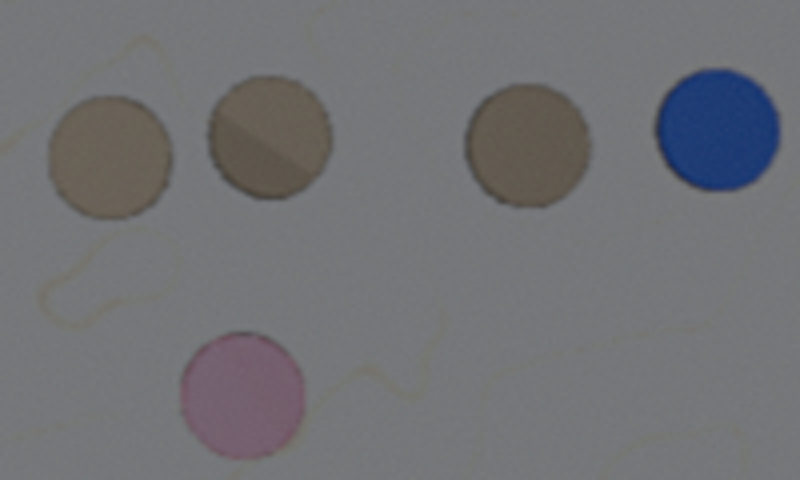

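View pics/z2.png

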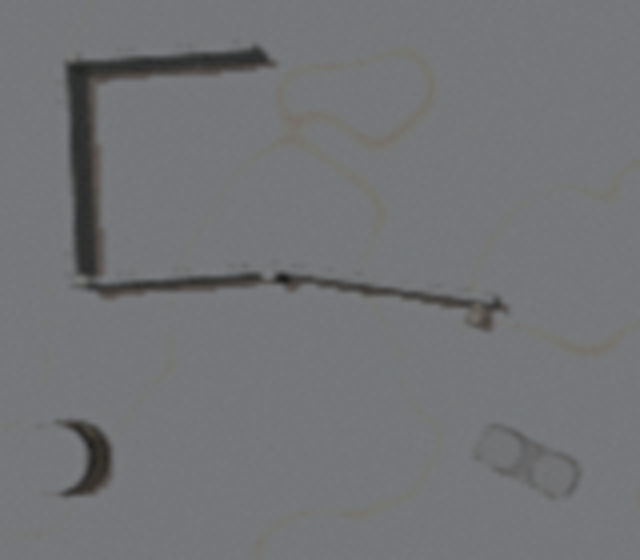

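```bash
cat >> h.py <<'E'
def coasters(f):
    hsv=cv2.cvtColor(f["color"],cv2.COLOR_RGB2HSV); 
    m=((hsv[...,1]>35)&(hsv[...,0]<30)&(hsv[...,2]<150)).astype(np.uint8)
    m=cv2.morphologyEx(m,cv2.MORPH_OPEN,np.ones((3,3)))
    out=[]
    n,l,st,c=cv2.connectedComponentsWithStats(m)
    for i in range(1,n):
        if 500<st[i,4]<1000 and abs(st[i,2]-st[i,3])<7:
            out.append((st[i,4],c[i],world(f,c[i],7)))
    return out
E
python3 - <<'E'
from h import *
np.set_printoptions(precision=1,suppress=True)
f=r.grab_frame("top")
for c in coasters(f): print(*c)
k=lambda x,y:((x+.5)/4-.5+150,(y+.5)/4-.5+170)
for n,p,z in [("top wall outer far-left corner",(68,62),50),("upper end",(268,56),50),("lower wall L",(100,288),50),("lower R",(262,277),50),("hinge",(281,276),49),("free",(505,308),49),("knob",(480,318),26)]:
    print(n,world(f,k(*p),z))
q=lambda x,y:((x+.5)/4-.5+300,(y+.5)/4-.5+220)
print("crease",world(f,q(222,112),9),world(f,q(315,178),9))
E
```

```text
670 [367.  253.9] [ 519.6 -154.1    7. ]
687 [431.6 256.1] [ 513.4 -330.4    7. ]
680 [327.1 259.1] [505.8 -45.2   7. ]
top wall outer far-left corner [701.4 381.   50. ]
upper end [705.5 248.7  50. ]
lower wall L [551.2 356.5  50. ]
lower R [558.3 250.4  50. ]
hinge [559.  238.1  49. ]
free [537.6  90.5  49. ]
knob [532.2 109.2  26. ]
crease [ 536.8 -121.6    9. ] [ 491.8 -184.5    9. ]
```

```bash
cat >> h.py <<'E'
from scipy.spatial.transform import Rotation as Rn
def plan(*targets, yaw=None):
    """targets: world xyz mm -> prints tool shift in cm and turn deg from present pose"""
    s=r.sense(); R=Rn.from_euler('xyz',s["tcp_rot"]).as_matrix()
    print("now",np.round(s["eef_pos"],1),"yaw",round(np.degrees(s["tcp_rot"][2]),1),"F",np.round(s["contact_force"],1),"open",round(s["opening"],2),"t",round(s["clock"],2))
    for t in targets: print(t,"->",np.round(R.T@(np.array(t)-s["eef_pos"])/10,2))
    if yaw is not None: print("turn",round(((-(yaw-np.degrees(s["tcp_rot"][2])))+180)%360-180,1))
E
python3 - <<'E'
from h import *
plan((490,-140,200),(490,-140,60),yaw=180)
E
```

```text
now [139.9 609.1 231.3] yaw 167.1 F [-0.4 -0.9 -0.5] open 1.0 t 1.8
(490, -140, 200) -> [-50.89 -65.18   3.13]
(490, -140, 60) -> [-50.89 -65.18  17.13]
turn -12.9
```

>>> drive_tool([
  [1,[-4,-6,0],0],
  [1,[-9,-11,0],-3],
  [1,[-13,-16,0],-6],
  [1,[-17,-22,0],-9],
  [1,[-21,-27,0],-12.9],
  [1,[-25,-33,0],-12.9],
  [1,[-30,-38,0],-12.9],
  [1,[-34,-44,0],-12.9],
  [1,[-38,-49,1],-12.9],
  [1,[-42,-54,2],-12.9],
  [1,[-46,-59,3],-12.9],
  [1,[-50.9,-65.2,4],-12.9],
])

```text
clock: 3.3
eef_pos: [456.5, -70.4, 201.9]
tcp_rot: [3.142, 0.001, 3.14]
contact_force: [1.8, 0.7, 1.1]
opening: -0.003
```

>>> drive_tool([
  [1,[0,0,0],0],
  [1,[0,0,0],0],
])

```text
clock: 3.55
eef_pos: [456.1, -70.4, 201.8]
tcp_rot: [3.141, 0.0, 3.139]
contact_force: [0.2, 0.6, -0.2]
opening: -0.0
```

Run:
```python
from h import *
np.set_printoptions(precision=1,suppress=True)
plan((490,-140,200),(490,-140,60),yaw=180)
s=r.sense();f=r.grab_frame("wrist"); cv2.imwrite("pics/w1.png",f["color"][:,:,::-1])
```

```text
now [456.1 -70.4 201.8] yaw 179.9 F [ 0.2  0.6 -0.2] open -0.0 t 3.55
(490, -140, 200) -> [-3.4 -7.   0.2]
(490, -140, 60) -> [-3.4 -7.  14.2]
turn -0.1
```

View pics/w1.png

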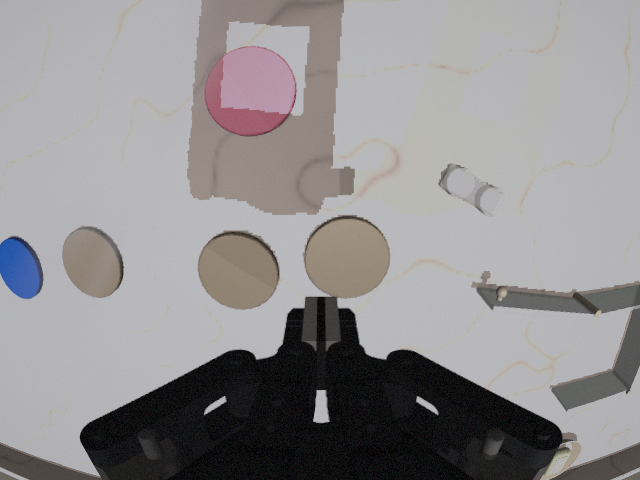

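Run:
```python
from h import *
np.set_printoptions(precision=1,suppress=True)
s=r.sense();f=r.grab_frame("wrist")
for n,p,z in [("warp",(238.5,270),9),("sound",(347,257),9),("far sound",(93,262),9),("crease L",(205,250),9),("crease R",(268,296),9),("hinge/wall top corner",(576,292),50),("wall lower mouth base",(600,313),0),("gate free top",(474,285),49),("upper wall mouth top?",(552,388),50),("upper mouth base",(568,410),0),("back far corner base",(628,390),0),("lens",(470,188),16)]:
    print(n,wworld(f,s,p,z))
c=cv2.resize(f["color"][240:440,440:640,::-1],None,fx=3,fy=3,interpolation=cv2.INTER_CUBIC); cv2.imwrite("pics/w1z.png",c)
```

```text
warp [ 516.6 -151.5    9. ]
sound [502.7 -44.    9. ]
far sound [ 510.4 -324.2    9. ]
crease L [ 495.5 -184.5    9. ]
crease R [ 545.1 -123.2    9. ]
hinge/wall top corner [530.5 202.8  50. ]
wall lower mouth base [592. 307.   0.]
gate free top [516.7  73.8  49. ]
upper wall mouth top? [663.6 214.8  50. ]
upper mouth base [769.5 318.9   0. ]
back far corner base [760.2 459.6   0. ]
lens [431.4  72.1  16. ]
```

View pics/w1z.png

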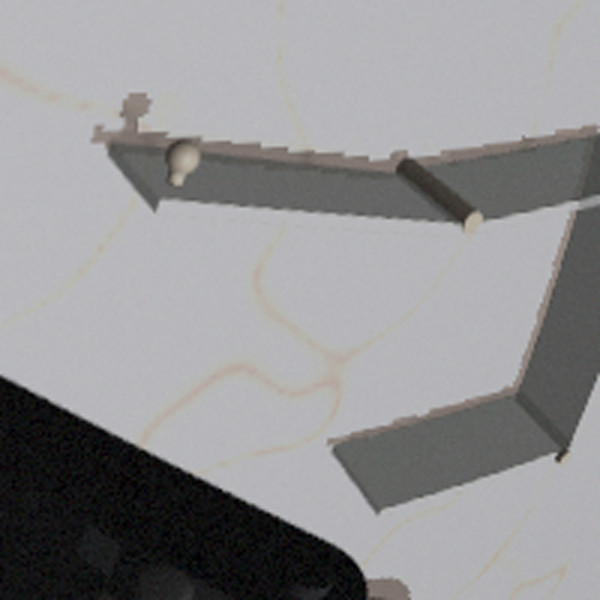

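Run:
```python
from h import *
np.set_printoptions(precision=1,suppress=True)
s=r.sense();f=r.grab_frame("wrist")
k=lambda x,y:((x+.5)/3-.5+440,(y+.5)/3-.5+240)
for n,p,z in [("hinge top",(473,220),50),("hinge base",(403,160),0),("far wall mouth base",(332,441),0),("far wall mouth top",(380,512),50),("back corner base",(520,390),0),("back corner top",(565,455),50),("near wall base back",(597,128),0),("gate free top",(157,210),49),("gate free base",(108,143),3)]:
    print(n,wworld(f,s,k(*p),z))
```

```text
hinge top [560.1 248.4  50. ]
hinge base [557.8 246.4   0. ]
far wall mouth base [709.  259.2   0. ]
far wall mouth top [712.4 260.4  50. ]
back corner base [701.7 388.3   0. ]
back corner top [707.4 385.7  50. ]
near wall base back [550.4 375.1   0. ]
gate free top [544.5  99.3  49. ]
gate free base [541.5  99.1   3. ]
```

>>> drive_tool([
  [1,[-1.7,-3.5,3],0],
  [1,[-3.4,-6.8,6],0],
  [1,[-3.4,-6.8,12],0],
  [1,[-3.4,-6.8,16.5],0],
  [1,[-3.4,-6.8,18],0],
  [1,[-3.4,-6.8,18],0],
])

```text
clock: 4.45
eef_pos: [490.4, -136.4, 22.2]
tcp_rot: [3.141, 0.0, -3.14]
contact_force: [-0.6, -0.6, 1.3]
opening: -0.004
```

Run:
```python
from h import *
plan((490,-138,12),(490,-138,9),yaw=180)
s=r.sense();f=r.grab_frame("wrist"); cv2.imwrite("pics/w2.png",f["color"][:,:,::-1])
```

```text
now [ 490.4 -136.4   22.2] yaw -179.9 F [-0.6 -0.6  1.3] open -0.0 t 4.45
(490, -138, 12) -> [ 0.04 -0.16  1.02]
(490, -138, 9) -> [ 0.04 -0.16  1.32]
turn 0.1
```

View pics/w2.png

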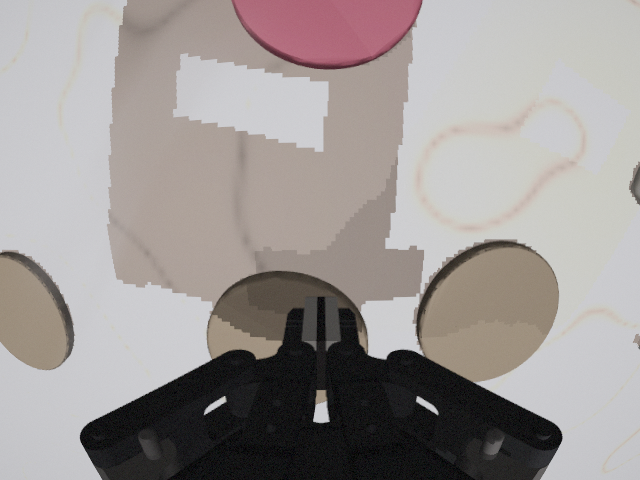

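>>> drive_tool([
  [1,[0,0,0.6],0],
  [1,[0,0,0.9],0],
  [1,[0,0,1.0],0],
  [1,[0,0,1.0],0],
])

```text
clock: 5.0
eef_pos: [491.2, -136.8, 13.3]
tcp_rot: [-3.141, 0.002, -3.14]
contact_force: [0.7, 0.0, -0.2]
opening: 0.0
```

>>> drive_tool([
  [1,[0,0,0.15],0],
  [1,[0,0,0.2],0],
  [1,[0,0,0.2],0],
])

```text
clock: 5.38
eef_pos: [491.2, -136.9, 11.3]
tcp_rot: [-3.142, 0.002, -3.14]
contact_force: [-0.1, 0.6, 1.2]
opening: -0.002
```

>>> drive_tool([
  [1,[0,0,0.1],0],
  [1,[0,0,0.2],0],
  [1,[0,0,0.2],0],
])

```text
clock: 5.75
eef_pos: [491.2, -136.8, 9.2]
tcp_rot: [-3.142, 0.002, -3.14]
contact_force: [-0.3, 0.7, 0.2]
opening: 0.001
```

Run:
```python
from h import *
plan()
f=r.grab_frame("top"); cv2.imwrite("pics/t3.png",cv2.resize(f["color"][220:340,300:500,::-1],None,fx=4,fy=4,interpolation=cv2.INTER_CUBIC))
f=r.grab_frame("scene"); cv2.imwrite("pics/s3.png",cv2.resize(f["color"][180:300,180:340,::-1],None,fx=5,fy=5,interpolation=cv2.INTER_CUBIC))
plan()
```

```text
now [ 491.2 -136.8    9.2] yaw -179.9 F [-0.3  0.7  0.2] open 0.0 t 5.75
now [ 491.2 -136.8    9.3] yaw -179.9 F [-0.1 -0.   0.6] open 0.0 t 5.85
```

View pics/s3.png

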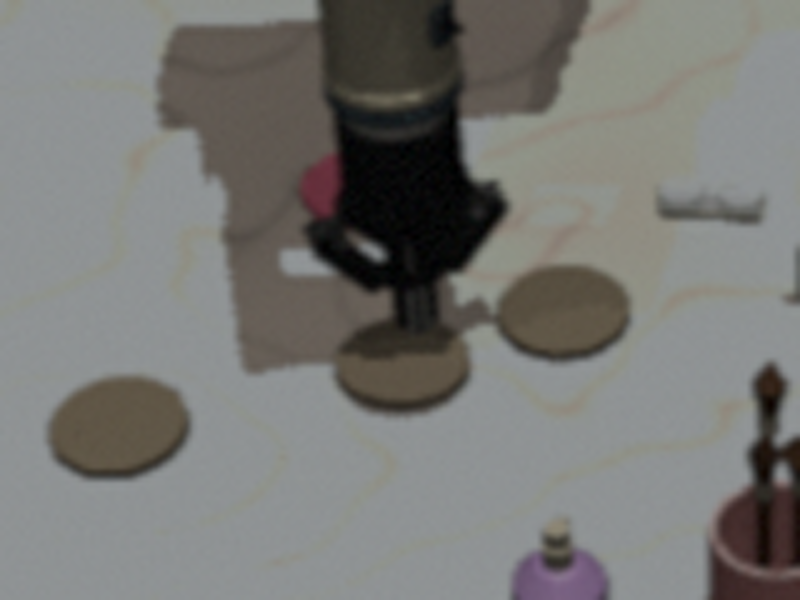

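>>> drive_tool([
  [1,[0,0,0.1],0],
  [1,[0,0,0.1],0],
])

```text
clock: 6.1
eef_pos: [491.3, -136.9, 9.0]
tcp_rot: [-3.141, 0.002, -3.14]
contact_force: [-2.4, 1.1, 12.6]
opening: 0.0
```

>>> drive_tool([
  [1,[0,0,0.1],0],
  [1,[0,0,0.1],0],
])

```text
clock: 6.35
eef_pos: [491.3, -136.9, 9.0]
tcp_rot: [-3.141, 0.002, -3.14]
contact_force: [-3.7, 1.1, 16.2]
opening: 0.0
```

Run:
```python
from h import *
f=r.grab_frame("top"); a=cv2.resize(f["color"][230:280,300:460,::-1],None,fx=5,fy=5,interpolation=cv2.INTER_CUBIC)
f=r.grab_frame("scene"); b=cv2.resize(f["color"][220:280,180:320,::-1],None,fx=5,fy=5,interpolation=cv2.INTER_CUBIC)
b=cv2.copyMakeBorder(b,0,0,0,100,0)
o=cv2.imread("pics/scene0.png")[220:280,180:320]; o=cv2.resize(o,None,fx=5,fy=5,interpolation=cv2.INTER_CUBIC);o=cv2.copyMakeBorder(o,0,0,0,100,0)
cv2.imwrite("pics/c4.png",cv2.resize(np.vstack([a,b,o]),None,fx=.7,fy=.7)); 
print(np.vstack([a,b,o]).shape)
plan()
```

```text
(850, 800, 3)
now [ 491.3 -136.9    9. ] yaw -179.9 F [-4.6  2.1 16.8] open -0.0 t 6.45
```

View pics/c4.png

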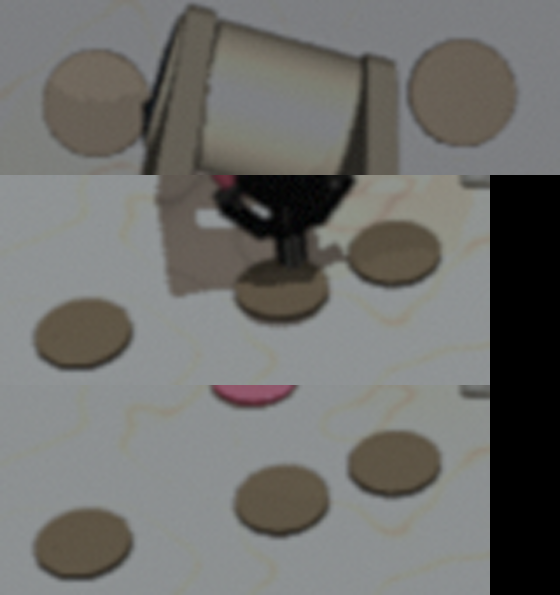

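Run:
```python
from h import *
f=r.grab_frame("scene")["color"].astype(float).mean(2); o=cv2.imread("pics/scene0.png").astype(float).mean(2)
for nm,c in [("warp?",(254,266)),("near sound ref",(286,299)),("far sound",(197,210))]:
    for im in (o,f):
        print(nm,np.round(im[248:276,c[0]:c[1]].mean(1)).astype(int))
```

```text
warp? [ 85  84  84  83  83  82  83  82  83  83  82  82  76  56  65 112 140 144
 144 143 143 142 142 142 142 142 142 142]
warp? [ 45  46  50  66  79  82  82  82  81  82  80  70  48  54  92 131 145 146
 146 146 145 145 144 145 144 144 144 144]
near sound ref [ 82  74  56  76 122 142 144 144 143 142 141 140 138 137 139 142 143 143
 143 143 143 143 144 144 143 142 141 141]
near sound ref [ 83  75  57  76 124 144 146 146 145 144 143 143 141 140 141 143 145 145
 146 146 146 146 146 146 145 145 144 144]
far sound [143 143 144 143 144 144 138 117  94  84  82  82  82  82  82  82  83  82
  82  82  83  83  82  83  80  71  57  90]
far sound [146 146 146 146 146 146 141 119  95  85  84  83  84  83  84  84  84  84
  84  84  84  84  84  84  81  72  58  91]
```

>>> drive_tool([
  [1,[0,0,-1],0],
  [1,[0,0,-4],0],
  [0.5,[0,0,-5],0],
  [0.5,[4.8,-1.6,-5],0],
  [0.5,[4.8,-1.6,-5],0],
  [0.5,[4.8,-1.6,-2],0],
  [0.5,[4.8,-1.6,-0.5],0],
  [0.5,[4.8,-1.6,-0.5],0],
])

```text
clock: 7.5
eef_pos: [442.7, -152.5, 12.8]
tcp_rot: [3.141, 0.0, -3.14]
contact_force: [-0.5, 0.2, -0.0]
opening: 0.502
```

Run:
```python
from h import *
plan((443,-153,2),yaw=180)
s=r.sense();f=r.grab_frame("wrist"); cv2.imwrite("pics/w5.png",f["color"][:,:,::-1])
f=r.grab_frame("top"); cv2.imwrite("pics/t5.png",cv2.resize(f["color"][220:340,300:500,::-1],None,fx=4,fy=4,interpolation=cv2.INTER_CUBIC))
```

```text
now [ 442.7 -152.5   12.8] yaw -179.9 F [-0.5  0.2 -0. ] open 0.5 t 7.5
(443, -153, 2) -> [-0.03 -0.05  1.08]
turn 0.1
```

View pics/w5.png

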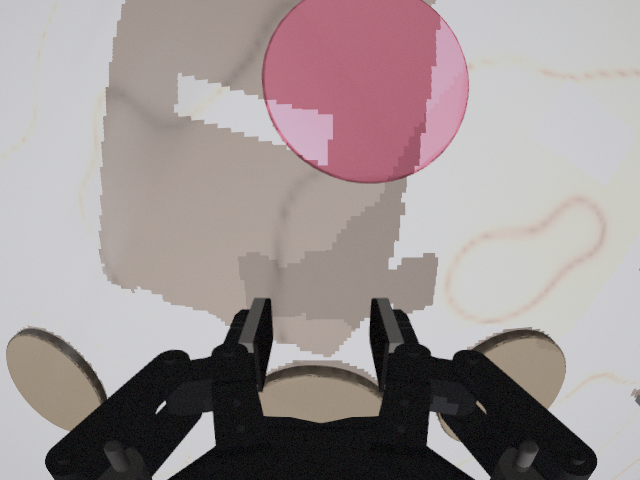

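View pics/t5.png

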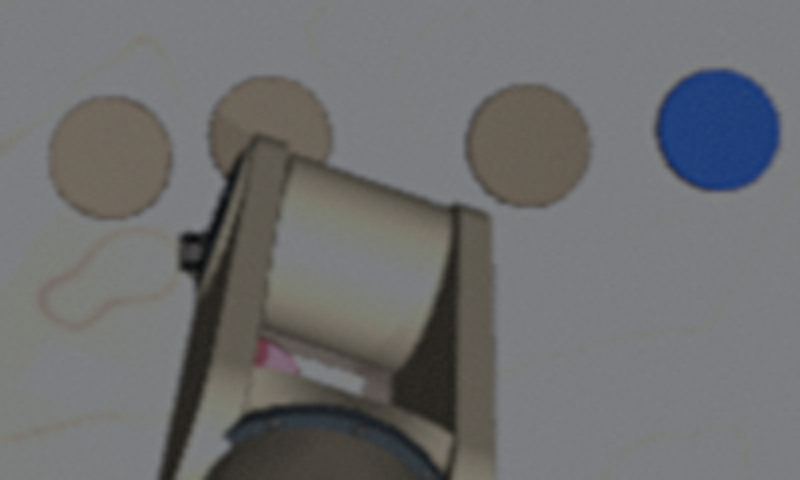

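>>> drive_tool([
  [0.5,[0,0,0.6],0],
  [0.5,[0,0,1.1],0],
  [0.5,[0,0,1.1],0],
])

```text
clock: 7.98
eef_pos: [443.4, -152.8, 2.7]
tcp_rot: [3.141, 0.002, -3.14]
contact_force: [0.9, 0.3, 0.1]
opening: 0.5
```

>>> drive_tool([
  [0.5,[0,0,0.15],0],
  [0.5,[0,0,0.15],0],
])

```text
clock: 8.22
eef_pos: [443.4, -152.8, 1.2]
tcp_rot: [3.141, 0.002, -3.14]
contact_force: [-0.8, -0.1, 0.0]
opening: 0.499
```

>>> drive_tool([
  [0.5,[0,0,0.15],0],
  [0.5,[0,0,0.15],0],
])

```text
clock: 8.48
eef_pos: [443.3, -152.8, -0.4]
tcp_rot: [3.141, 0.002, -3.14]
contact_force: [0.7, 0.4, 0.1]
opening: 0.499
```

>>> drive_tool([
  [0.5,[0,0,0.15],0],
  [0.5,[0,0,0.15],0],
])

```text
clock: 8.72
eef_pos: [443.4, -152.8, -1.8]
tcp_rot: [3.141, 0.002, -3.14]
contact_force: [0.3, 1.0, 1.4]
opening: 0.501
```

>>> drive_tool([
  [0.5,[0,0,0.1],0],
  [0.5,[0,0,0.1],0],
])

```text
clock: 8.98
eef_pos: [443.4, -152.8, -1.9]
tcp_rot: [3.141, 0.002, -3.14]
contact_force: [-3.7, 1.3, 19.5]
opening: 0.498
```

>>> drive_tool([
  [0.5,[0,0,-0.25],0],
  [0.5,[-1.5,0,-0.25],0],
  [0.5,[-3,0,-0.25],0],
  [0.5,[-4.5,0,-0.25],0],
  [0.5,[-6,0,-0.25],0],
  [0.5,[-7.5,0,-0.25],0],
])

```text
clock: 9.72
eef_pos: [519.5, -152.6, 0.6]
tcp_rot: [3.141, 0.002, -3.14]
contact_force: [-1.0, 0.1, 0.5]
opening: 0.501
```

Run:
```python
from h import *
plan((595,-153,0.5),yaw=180)
s=r.sense();f=r.grab_frame("wrist"); cv2.imwrite("pics/w6.png",f["color"][:,:,::-1])
f=r.grab_frame("scene"); cv2.imwrite("pics/s6.png",cv2.resize(f["color"][200:320,180:340,::-1],None,fx=5,fy=5,interpolation=cv2.INTER_CUBIC))
```

```text
now [ 519.5 -152.6    0.6] yaw -179.9 F [-1.   0.1  0.5] open 0.5 t 9.72
(595, -153, 0.5) -> [-7.55 -0.05  0.02]
turn 0.1
```

View pics/s6.png

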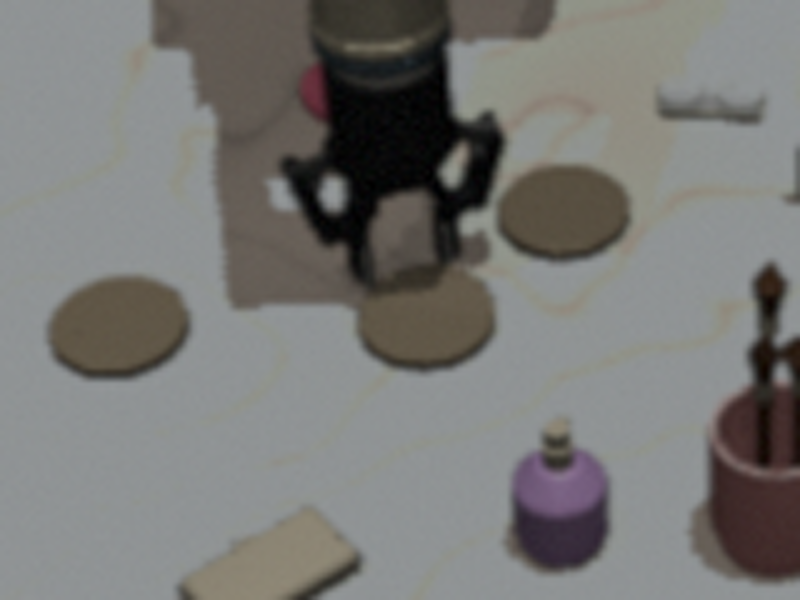

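View pics/w6.png

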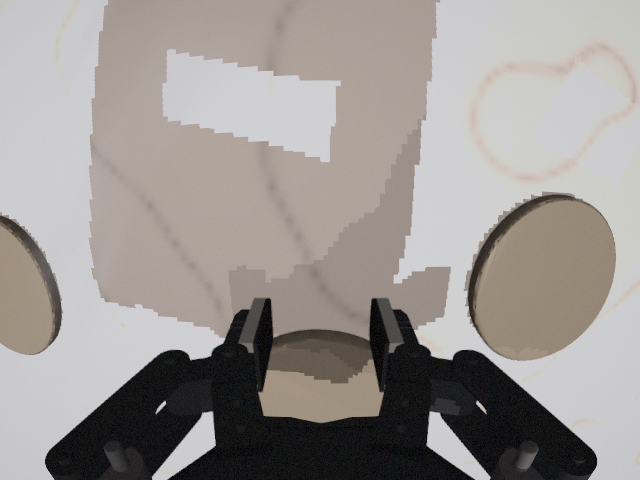

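>>> drive_tool([
  [0.5,[-1.5,0,0],0],
  [0.5,[-3,0,0],0],
  [0.5,[-4.5,0,0],0],
  [0.5,[-6,0,0],0],
  [0.5,[-7.1,0,0],0],
  [0.5,[-7.6,0,0],0],
])

```text
clock: 10.58
eef_pos: [597.5, -152.7, 1.1]
tcp_rot: [-3.141, 0.004, -3.139]
contact_force: [-1.4, -0.1, -0.7]
opening: 0.498
```

>>> drive_tool([
  [0.5,[1.5,0,0],0],
  [0.5,[5,0,-2],0],
  [0.5,[5,0,-6],0],
  [0.5,[5,-4,-6],10],
  [0.5,[2,-8,-6],20],
  [0.5,[-1,-10,-6],30],
  [0.5,[-3,-10,-6],40],
  [0.5,[-4.5,-10,-6],50],
  [0.5,[-4.5,-10,-6],60],
  [0.5,[-4.5,-10,-6],70],
  [0.5,[-4.5,-10,-6],80],
  [0.5,[-4.5,-10,-6],87],
])

```text
clock: 12.08
eef_pos: [640.7, -252.4, 61.0]
tcp_rot: [3.139, 0.0, 1.62]
contact_force: [0.3, 0.2, 0.6]
opening: 0.504
```

Run:
```python
from h import *
np.set_printoptions(precision=1,suppress=True)
plan((640,-235,60),yaw=93)
s=r.sense();f=r.grab_frame("wrist"); cv2.imwrite("pics/w7.png",f["color"][:,:,::-1])
f=r.grab_frame("top"); cv2.imwrite("pics/t7.png",f["color"][:,:,::-1])
for c in coasters(f): print(*c)
```

```text
now [ 640.7 -252.4   61. ] yaw 92.8 F [0.3 0.2 0.6] open 0.5 t 12.07
(640, -235, 60) -> [1.7 0.  0.1]
turn -0.2
666 [366.1 208.1] [ 645.6 -152.7    7. ]
681 [327.1 259. ] [505.9 -45.2   7. ]
```

View pics/w7.png

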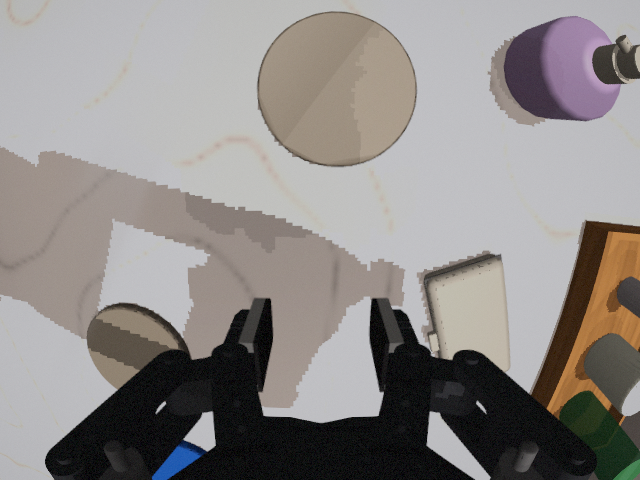

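View pics/t7.png

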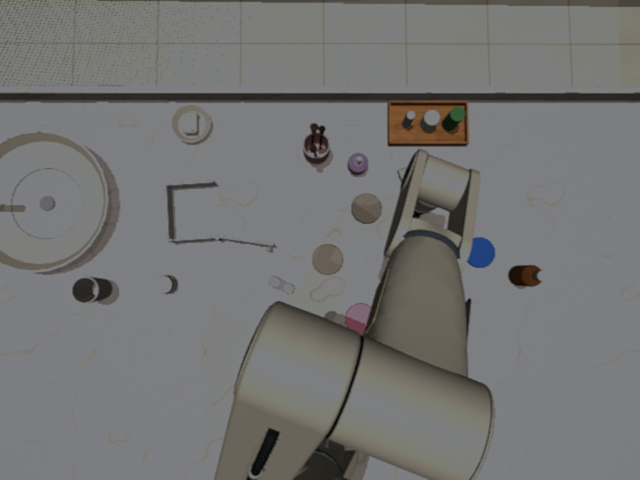

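Run:
```python
from h import *
plan((647,-218,12),(647,-218,0.8),(645.5,-199,.8),(634,270,.8),yaw=93)
```

```text
now [ 641.  -252.4   61.1] yaw 93.0 F [ 0.5  0.5 -0.1] open 0.5 t 12.18
(647, -218, 12) -> [3.41 0.77 4.91]
(647, -218, 0.8) -> [3.41 0.77 6.03]
(645.5, -199, 0.8) -> [5.31 0.72 6.03]
(634, 270, 0.8) -> [52.21  2.05  6.02]
turn 0.0
```

>>> drive_tool([
  [0.5,[3.3,0.75,1],0],
  [0.5,[3.3,0.75,4],0],
  [0.5,[3.3,0.75,5.5],0],
  [0.5,[3.3,0.75,5.95],0],
  [0.5,[3.3,0.75,5.95],0],
])

```text
clock: 12.8
eef_pos: [646.8, -219.5, 1.8]
tcp_rot: [3.139, 0.0, 1.624]
contact_force: [0.4, 0.5, -0.2]
opening: 0.501
```

>>> drive_tool([
  [0.5,[1.5,0,0],0],
  [0.5,[3,0.1,0],0],
  [0.5,[5,0.1,0],0],
  [0.5,[7,0.15,0],0],
  [0.5,[9,0.2,0],0],
  [0.5,[11,0.25,0],0],
  [0.5,[13,0.3,0],0],
  [0.5,[15,0.35,0],0],
  [0.5,[16.5,0.35,0],0],
  [0.5,[17,0.35,0],0],
])

```text
clock: 14.05
eef_pos: [641.1, -48.4, 1.6]
tcp_rot: [3.139, 0.0, 1.625]
contact_force: [0.0, -0.3, 0.8]
opening: 0.498
```

Run:
```python
from h import *
np.set_printoptions(precision=1,suppress=True)
plan((634,270,0.8),yaw=93)
s=r.sense();f=r.grab_frame("wrist"); cv2.imwrite("pics/w8.png",f["color"][:,:,::-1])
f=r.grab_frame("top"); cv2.imwrite("pics/t8.png",f["color"][:,:,::-1])
for c in coasters(f): print(*c)
```

```text
now [641.1 -48.4   1.6] yaw 93.1 F [ 0.  -0.3  0.8] open 0.5 t 14.05
(634, 270, 0.8) -> [31.8  1.   0.1]
turn 0.1
685 [431.5 256.1] [ 513.4 -330.2    7. ]
```

View pics/w8.png

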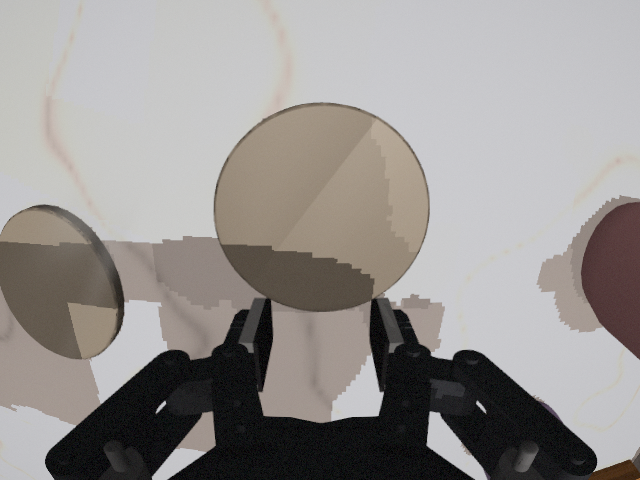

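View pics/t8.png

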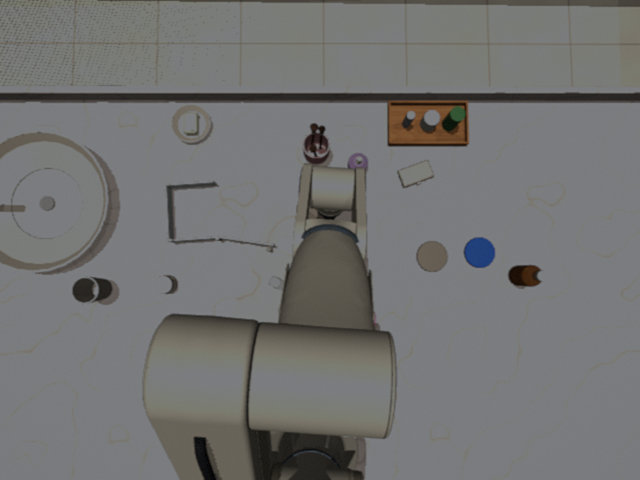

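>>> drive_tool([
  [0.5,[1.5,0,0],0],
  [0.5,[3.5,0.1,0],0],
  [0.5,[5.5,0.2,0],0],
  [0.5,[7.5,0.25,0],0],
  [0.5,[9.5,0.3,0],0],
  [0.5,[11.5,0.35,0],0],
  [0.5,[13.5,0.4,0],0],
  [0.5,[15.5,0.5,0],0],
  [0.5,[17,0.5,0],0],
  [0.5,[17.5,0.5,0],0],
])

```text
clock: 15.4
eef_pos: [636.7, 127.1, 1.6]
tcp_rot: [3.139, 0.0, 1.625]
contact_force: [0.4, -1.1, 0.1]
opening: 0.502
```

Run:
```python
from h import *
np.set_printoptions(precision=1,suppress=True)
plan((634,270,0.8),yaw=93)
s=r.sense();f=r.grab_frame("wrist"); cv2.imwrite("pics/w9.png",f["color"][:,:,::-1])
print(wworld(f,s,(322,207),9))
```

```text
now [636.7 127.1   1.6] yaw 93.1 F [ 0.4 -1.1  0.1] open 0.5 t 15.4
(634, 270, 0.8) -> [14.3  0.5  0.1]
turn 0.1
[634.7 176.6   9. ]
```

View pics/w9.png

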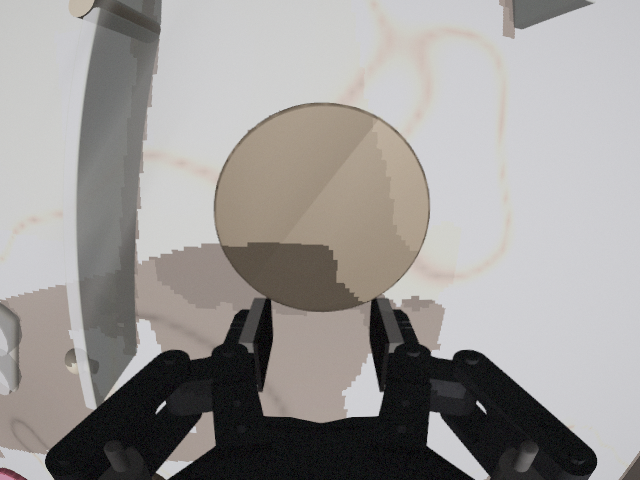

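Run:
```python
from h import *
np.set_printoptions(precision=1,suppress=True)
s=r.sense();f=r.grab_frame("wrist")
for n,p,z in [("hinge base",(157,35),0),("hinge top",(82,10),50),("far inner base",(514,28),0),("far outer/other",(593,2),50)]: print(n,wworld(f,s,p,z))
```

```text
hinge base [563.8 244.9   0. ]
hinge top [560.7 243.9  50. ]
far inner base [711.2 258.7   0. ]
far outer/other [714.2 259.   50. ]
```

>>> drive_tool([
  [0.5,[1.5,0.05,0],0],
  [0.5,[3.2,0.1,0],0],
  [0.5,[5,0.2,0],0],
  [0.5,[6.8,0.3,0],0],
  [0.5,[8.6,0.35,0],0],
  [0.5,[10.4,0.45,0],0],
  [0.5,[12,0.5,0],0],
  [0.5,[13.5,0.55,0],0],
  [0.5,[14.4,0.55,0],0],
  [0.5,[14.7,0.55,0],0],
  [0.5,[14.7,0.55,0],0],
])

```text
clock: 16.88
eef_pos: [634.2, 273.5, 1.6]
tcp_rot: [3.139, 0.0, 1.625]
contact_force: [-1.1, -0.2, -0.3]
opening: 0.492
```

Run:
```python
from h import *
np.set_printoptions(precision=1,suppress=True)
plan((634,270,0.8),yaw=93)
s=r.sense();f=r.grab_frame("wrist"); cv2.imwrite("pics/w10.png",f["color"][:,:,::-1])
print(wworld(f,s,(322,207),9))
```

```text
now [634.2 273.5   1.6] yaw 93.1 F [-1.1 -0.2 -0.3] open 0.49 t 16.88
(634, 270, 0.8) -> [-0.3 -0.   0.1]
turn 0.1
[632.3 323.    9. ]
```

View pics/w10.png

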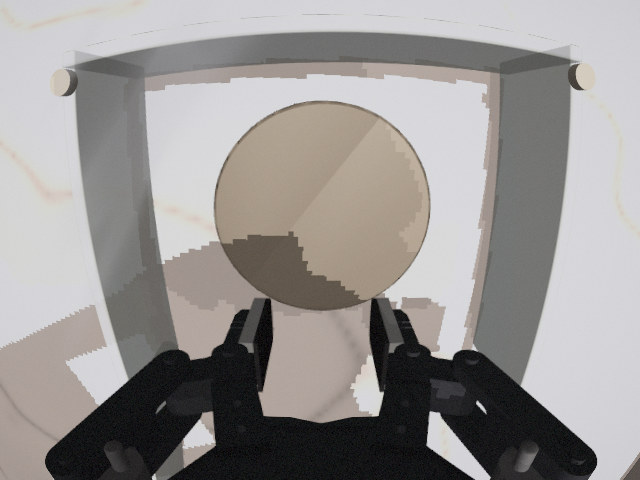

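Run:
```python
from h import *
np.set_printoptions(precision=1,suppress=True)
s=r.sense();f=r.grab_frame("wrist")
for p in [(322,63),(149,150),(493,150)]: print(wworld(f,s,p,0))
plan((633,150,90),(480,130,90),yaw=183)
```

```text
[629.4 377.7   0. ]
[559.3 342.4  -0. ]
[702.4 350.1   0. ]
now [634.3 273.2   1.6] yaw 93.1 F [-0.5 -0.1 -0.5] open 0.5 t 16.98
(633, 150, 90) -> [-12.3  -0.8  -8.8]
(480, 130, 90) -> [-13.5 -16.1  -8.9]
turn -89.9
```

>>> drive_tool([
  [0.5,[-1,0,-0.1],0],
  [0.5,[-5,0,-0.1],0],
  [1,[-10,0,-0.5],0],
  [1,[-11,0,-4],0],
  [1,[-12,-1,-9],0],
  [1,[-12,-6,-9],0],
  [1,[-12,-11,-9],0],
  [1,[-12,-14,-9],0],
  [1,[-12,-14,-9],0],
])

```text
clock: 18.1
eef_pos: [498.4, 144.8, 91.4]
tcp_rot: [3.141, 0.001, 1.624]
contact_force: [0.5, -0.3, -1.0]
opening: 0.005
```

Run:
```python
from h import *
np.set_printoptions(precision=1,suppress=True)
plan((505,150,90),(505,150,25),yaw=93)
s=r.sense();f=r.grab_frame("wrist"); cv2.imwrite("pics/w11.png",f["color"][:,:,::-1])
f=r.grab_frame("top"); cv2.imwrite("pics/t11.png",cv2.resize(f["color"][170:310,150:350,::-1],None,fx=4,fy=4,interpolation=cv2.INTER_CUBIC))
for c in coasters(f): print(*c)
```

```text
now [498.4 144.8  91.4] yaw 93.1 F [ 0.5 -0.3 -1. ] open 0.0 t 18.1
(505, 150, 90) -> [0.5 0.7 0.1]
(505, 150, 25) -> [0.5 0.7 6.6]
turn 0.1
680 [193.3 213. ] [632.4 320.1   7. ]
686 [431.6 256.1] [ 513.4 -330.3    7. ]
681 [327.1 259.1] [505.8 -45.3   7. ]
```

View pics/w11.png

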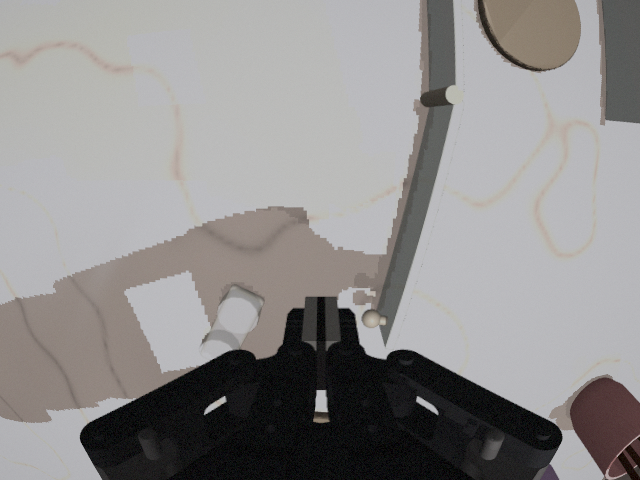

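View pics/t11.png

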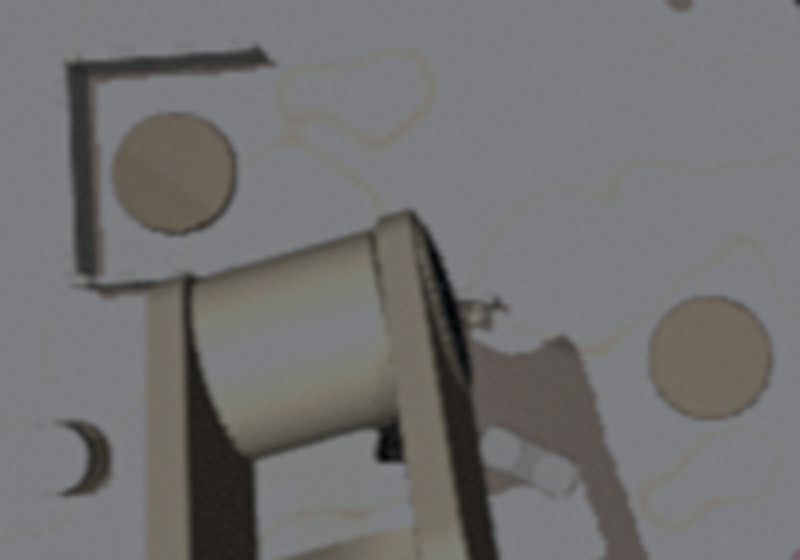

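Run:
```python
from h import *
H=np.array([562,244.5]);T=[]
for th in np.arange(1.73,-0.01,-0.173):
    a=0.052-th; u=np.array([np.cos(a),np.sin(a)]); n=np.array([np.sin(a),-np.cos(a)])
    p=H+97*u+15*n; T.append((round(p[0]),round(p[1]),25))
plan((508,150,25),*T)
```

```text
now [501.5 145.5  91.7] yaw 93.1 F [ 0.2  0.1 -0.5] open 0.0 t 18.2
(508, 150, 25) -> [0.42 0.65 6.68]
(537, 150, 25) -> [0.26 3.54 6.69]
(553, 147, 25) -> [-0.12  5.13  6.69]
(570, 147, 25) -> [-0.21  6.82  6.7 ]
(587, 150, 25) -> [-0.01  8.54  6.71]
(603, 155, 25) -> [ 0.41 10.16  6.71]
(618, 164, 25) -> [ 1.23 11.71  6.72]
(631, 175, 25) -> [ 2.26 13.06  6.72]
(642, 187, 25) -> [ 3.4  14.23  6.73]
(650, 202, 25) -> [ 4.85 15.11  6.73]
(656, 218, 25) -> [ 6.42 15.79  6.73]
(660, 235, 25) -> [ 8.09 16.28  6.73]
```

>>> drive_tool([
  [1,[0.4,0.65,2],0],
  [1,[0.4,0.65,5],0],
  [1,[0.4,0.65,6.6],0],
  [1,[0.3,2,6.6],0],
  [1,[0.2,3.5,6.6],0],
  [1,[-0.1,5.1,6.6],0],
  [1,[-0.2,6.8,6.6],0],
  [1,[0,8.5,6.6],0],
  [1,[0.4,10.1,6.6],0],
])

```text
clock: 19.32
eef_pos: [604.0, 154.8, 26.5]
tcp_rot: [3.137, -0.0, 1.624]
contact_force: [-0.3, -0.5, -0.1]
opening: 0.003
```

Run:
```python
from h import *
plan((618,164,25),(631,175,25),(642,187,25),(650,202,25),(656,218,25),(660,230,25),(660,235,25))
f=r.grab_frame("wrist"); cv2.imwrite("pics/w12.png",f["color"][:,:,::-1])
```

```text
now [604.  154.8  26.5] yaw 93.0 F [-0.3 -0.5 -0.1] open 0.0 t 19.32
(618, 164, 25) -> [0.84 1.45 0.16]
(631, 175, 25) -> [1.87 2.81 0.17]
(642, 187, 25) -> [3.01 3.97 0.17]
(650, 202, 25) -> [4.47 4.85 0.18]
(656, 218, 25) -> [6.03 5.53 0.18]
(660, 230, 25) -> [7.21 5.99 0.18]
(660, 235, 25) -> [7.71 6.02 0.18]
```

View pics/w12.png

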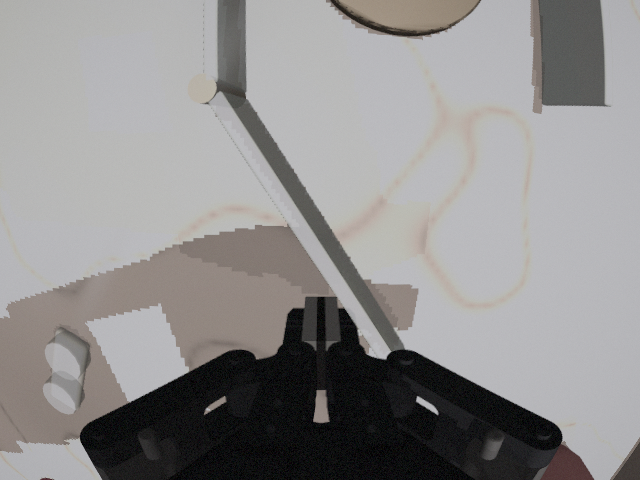

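Gate is swinging with the fingers (hinge at (203,90), panel running down to (390,355)). Continuing the arc.

>>> drive_tool([
  [1,[0.9,1.5,0],0],
  [1,[1.9,2.8,0],0],
  [1,[3,4,0],0],
  [1,[4.5,4.9,0],0],
  [1,[6,5.5,0],0],
  [1,[6.8,5.8,0],0],
  [1,[7.2,6,0],0],
  [1,[7.2,6,0],0],
])

```text
clock: 20.38
eef_pos: [662.5, 230.9, 27.5]
tcp_rot: [3.134, -0.001, 1.624]
contact_force: [-0.7, -0.3, 0.4]
opening: -0.002
```

Run:
```python
from h import *
plan((660,240,25))
f=r.grab_frame("wrist"); cv2.imwrite("pics/w13.png",f["color"][:,:,::-1])
```

```text
now [662.5 230.9  27.5] yaw 93.1 F [-0.7 -0.3  0.4] open -0.0 t 20.38
(660, 240, 25) -> [ 0.92 -0.2   0.25]
```

View pics/w13.png

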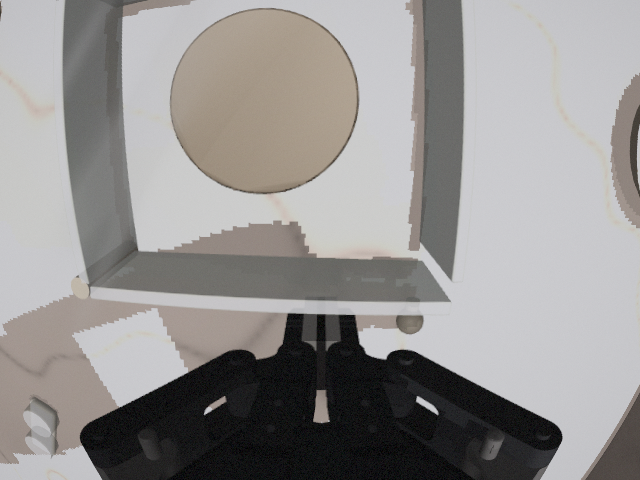

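Nearly shut: the panel's free end at (450,300) still stands slightly off the far wall end (455,282). Push in small steps until there is a clear force.

>>> drive_tool([
  [1,[0.3,0,0],0],
  [1,[0.5,0,0],0],
  [1,[0.5,0,0],0],
])

```text
clock: 20.8
eef_pos: [662.0, 235.6, 27.5]
tcp_rot: [3.134, -0.001, 1.624]
contact_force: [-0.0, 0.4, 0.1]
opening: 0.001
```

>>> drive_tool([
  [1,[0.3,0,0],0],
  [1,[0.3,0,0],0],
])

```text
clock: 21.05
eef_pos: [662.0, 237.0, 27.5]
tcp_rot: [3.135, 0.002, 1.625]
contact_force: [0.9, -8.8, 1.6]
opening: 0.002
```

>>> drive_tool([
  [1,[0.3,0,0],0],
  [1,[0.3,0,0],0],
])

```text
clock: 21.3
eef_pos: [662.0, 237.1, 27.5]
tcp_rot: [3.135, 0.006, 1.625]
contact_force: [2.1, -14.3, 3.2]
opening: 0.001
```

>>> drive_tool([
  [1,[-0.5,0,0],0],
  [1,[-2,0,0],0],
  [1,[-4,0,0],0],
  [1,[-4,0,-3],0],
  [1,[-4,0,-6],0],
  [1,[-4,0,-9],0],
  [1,[-4,0,-9],0],
])

```text
clock: 22.18
eef_pos: [665.3, 197.1, 120.4]
tcp_rot: [3.131, 0.004, 1.625]
contact_force: [-0.9, -0.8, -0.5]
opening: -0.002
```

Run:
```python
from h import *
np.set_printoptions(precision=1,suppress=True)
plan()
s=r.sense();f=r.grab_frame("wrist"); cv2.imwrite("pics/w14.png",f["color"][:,:,::-1])
```

```text
now [665.3 197.1 120.4] yaw 93.1 F [-0.9 -0.8 -0.5] open -0.0 t 22.18
```

View pics/w14.png

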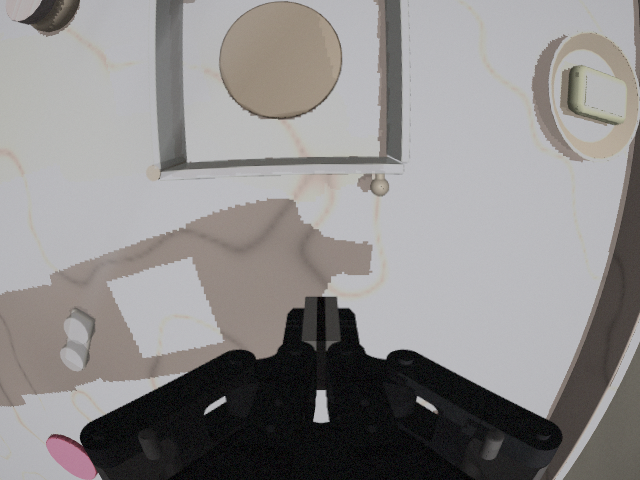

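Run:
```python
from h import *
np.set_printoptions(precision=1,suppress=True)
s=r.sense();f=r.grab_frame("wrist")
cv2.imwrite("pics/w15.png",cv2.resize(f["color"][0:200,130:430,::-1],None,fx=2.6,fy=2.6,interpolation=cv2.INTER_CUBIC))
for n,p,z in [("gate outer hinge end",(165,178),49),("free",(400,174),49),("coaster",(281,60),9)]: print(n,wworld(f,s,p,z))
f=r.grab_frame("top")
for c in coasters(f): print(*c)
```

```text
gate outer hinge end [567.5 243.   49. ]
free [708.6 251.   49. ]
coaster [632.4 319.5   9. ]
506 [193.8 209.9] [640.8 318.9   7. ]
688 [431.6 256. ] [ 513.6 -330.4    7. ]
682 [327.1 259.1] [505.8 -45.1   7. ]
```

View pics/w15.png

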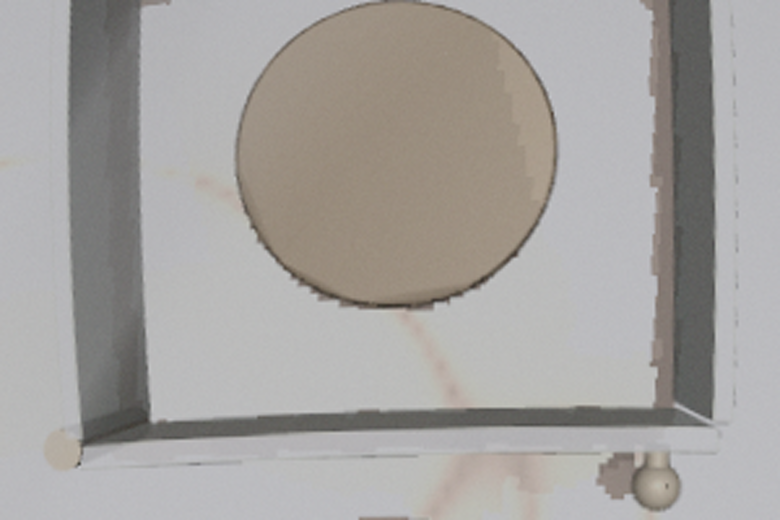

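```bash
python3 -c "
from rig import r
print(r.sign_off())"
```

```text
the job is handed in; nothing more can be done
None
```

The warped coaster is inside the cubby with the gate shut on it. I handed the job in at about 22 s, and sign-off gave no verdict.

- **Finding it:** The top camera showed a crease on the middle of the three coasters, so I pressed that one first. It gave way to about 9 mm, its far rim visibly lifted, and it dropped back when I let go. I did not press the other two.
- **Sliding it:** I pushed it along the counter with the half-open fingers, out past its neighbour and then into the cubby, without picking it up.
- **Shutting the gate:** I swung the gate with the closed fingers until it met its stop, at about 14 N, then backed away clear of everything.

**Last checks:**
- **Coaster:** It measured at about (632, 320) mm. I put the cubby's middle at about (632–634, 318–320) mm, so it is within a few mm of the middle.
- **Gate:** It is within about 0.01 rad of shut.
- **Other coasters:** The two sound ones read unmoved, to within about 0.3 mm.
- **Bystanders:** I saw none moved in the pictures, but I did not re-measure them at the end.
- **Disagreement:** The final top-view reading of the warped coaster was about 8 mm off in x. Its outline was cut to 506 px from the usual 680, probably because the arm covered part of it. I relied on the wrist view and an earlier unobstructed top view, which agreed.

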